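Set out three restoration repairs with their materials

TASK

Set out the three repairs on the bench with what each one needs, left and right being as the robot sees them: on the green mat stand the filler tin on the pale spot to the left of the white plaster shell and lay the red sanding block on the pale spot to its right; on the blue mat stand the amber polish jar on the pale spot between the two silver castings. On the dark walnut moulding lay the yellow pressing block flat and lengthwise over the pale glued patch, then stand the steel weight upright on the middle of that block. Leave the white cup standing where it is.

Things in the scene. Friction and masses are not known exactly. Their poses are not given: they have to be found in the camera images.
- plaster_mat: Green work mat, 84 x 240 mm, 3 mm thick, with a white ribbed plaster shell (56 mm across, 25 mm high) fixed at its centre and two pale round spots (62 mm across, printed flat on the mat): the left one centred at mat x = 0, y = +85 mm, the right one at x = 0, y = -85 mm. Fixed to the bench. Origin: centre of the mat's underside; its y axis runs along the mat's long side to its left (seen from the robot's side), x away from the robot, z up.
- silver_mat: Blue work mat, 84 x 240 mm, 3 mm thick, with two silver castings fixed to it, a T-shaped one (50 x 48 mm, 21 mm high) centred at mat y = +85 mm and a round beaded one (52 mm across, 21 mm high) at y = -85 mm, and one pale round spot (62 mm across, printed flat) midway between them, at the mat's centre. Fixed to the bench. Origin: centre of the mat's underside; its y axis runs along the mat's long side to its left (seen from the robot's side), x away from the robot, z up.
- moulding: Length of dark walnut picture-frame moulding, 220 mm long, 28 mm high, with a flat top 56 mm wide (from x = -24 to +32 mm) and a low brass-coloured lip (14 mm high, to x = -38 mm) along its near side. A pale glued patch (46 x 84 mm) lies in the top face, centred at x = 0, y = 0, its long side along the moulding. Fixed to the bench. Origin: underside, straight below the patch's centre; y runs lengthwise to the left, x away from the robot, z up.
- tin_c (a point): Filler tin: upright round tin, white with a blue band and a steel lid, 56 mm diameter, 50 mm high, about 0.16 kg, loose. The point is its centre, 25 mm above its underside; z is its axis, up.
- jar_c (a point): Polish jar: upright amber glass jar, 48 mm diameter to 44 mm up, with a black screw cap of 45 mm diameter, 60 mm high in all, about 0.12 kg, loose. The point is its centre, 30 mm above its underside; z is its axis, up.
- sander_c (a point): Sanding block: red block on a dark rubber sole, 38 mm (its x) x 64 mm (its y) x 26 mm high, about 0.07 kg, lying flat and loose. The point is its centre, 13 mm above its underside; z up.
- caul_c (a point): Pressing block: plain wooden block painted yellow, 44 mm (its x) x 84 mm (its y, lengthwise) x 16 mm thick, about 0.05 kg, lying flat and loose. The point is its centre, 8 mm above its underside; z up.
- weight_c (a point): Steel weight: upright dark steel cylinder, 48 mm diameter and 36 mm high, with a brass knob (18 mm diameter, 12 mm high) on top, 48 mm high in all, about 0.5 kg, loose. The point lies on its axis 24 mm above its underside; z is its axis, up.
- cup: White ceramic cup without handle, about 68 mm across the rim, 70 mm high, standing loose among the things; not part of the job. Origin: centre of its underside.

How it is judged:
By the outcome, as a careful person would: the job done as asked, in the order asked, and still so for the second after the job is handed in, with the robot touching nothing.
It also fails if it takes over 128 s, if anything falls off the work surface, if the arm or the gripper's body presses on something with over 40 N, if the wrist force passes 120 N, or if a joint passes its speed limit or range.

ROBOT

A 6-joint arm with a two-finger parallel gripper is mounted at the origin on the work surface. World frame = base frame: x ahead of the robot, y to its left, z up, the work surface at z = 0. Lengths are in m, angles in degrees, forces in N, time in s.
With the tool pointing down it reaches from about 0.375 to 0.9 m from the base axis. Payload 3.1 kg.
Tool frame: the origin (TCP) lies on the centre line of the jaws, within the pads' length; the fingertips stand 25 mm ahead of it and the grasp point (between the pads) lies 6 mm ahead of it; z points along the fingers, y is the line along which they close (so a half turn about z gives the same grasp; the last joint's range is limited). The gripper opens to 87 mm and grips with 3 to 60 N. Pads are 19 mm wide; open, the fingers measure 117 mm over their backs; the gripper's body (75 mm by 190 mm) begins 51 mm behind the grasp point.
Start: joints at [-76.461, 30.224, 82.088, -0, 67.689, -10.227], TCP at [0.252, -0.572, 0.248] pointing down, gripper open.
Joint ranges: [-176.69, 176.69], [-43.24, 126.21], [12.49, 139.97], [-82, 262], [0, 151.66], [-163.58, 163.58]. Speed limits (degrees/s): [159.86, 159.86, 180, 180, 180, 180].

INTERFACE

Orientations are given as a 3x3 rotation matrix whose columns are the frame's x, y, z axes.
In Python, from rig import bot, cams, models gives the robot as it stands. The module is installed in compiled form; this text tells all that it offers.
- The arm moves only by the shell command python3 -m handwheel 'ROWS' [OPENING]. ROWS is JSON, a list of rows, each a list of 6 numbers: the shift along the world's x, y, z each as a share of 1 m, from -1 to 1, then the turn, a rotation vector about the world's x, y, z each as a share of 2 rad, from -1 to 1. In form: [[dx, dy, dz, wx, wy, wz], ...]. A call has exactly 8 rows; each row is the pose to reach, as a shift and turn from the pose commanded when the call began; what a row does not reach only later rows make up. A row lasts 1/12 s, in which the tool goes at most 41.7 mm and 7.16 degrees, less where a joint would pass 70% of its speed; a pose out of reach is approached as far as the arm can. A call with a number of a shift or a turn outside -1 to 1 is refused whole. A call with a gripper value outside its range is refused whole. OPENING is the opening, from -1 (shut) to 1 (fully open), so that 0 is half open, set as the call begins (- or left out, the last holds). The fingers move at their own pace and stop on an object; the grip force is fixed at half the most. Time passes only in rows, so rows that repeat a pose let the fingers close, or fill a call up. It gives the time, the measured TCP pose, the force, the opening and the grip force at its end, in the units of the state.
- bot.read_state(): the state, without advancing time (a new reading comes with each control period).
- cams.capture(name): name is "scene" or "top" or "wrist"; returns (picture, depth): 400x640x3 uint8, blue, green, red; 400x640 float32, m along the optical axis (not along the pixel's ray), 0 where there is no reading.
- cams.calibration(name): a dict with "mtx" (3x3 intrinsics, pixels), "dist_coeffs" ([k1, k2, p1, p2, k3] as OpenCV has them; the pictures are not rectified), "R" (3x3) and "t" (3): a world point X has camera coordinates R X + t; the wrist camera has in their place "tool_from_camera" (4x4, takes a point from camera to tool coordinates, whose origin is the TCP and whose axes are the flange's). Camera axes: x right, y down, z forward; pixel columns grow to the right and rows downward; lengths in m; the calibration is good to about 2 mm. A picture is of the moment at which its call begins: read the wrist's pose just before it. calibration takes no time and is no camera call.
- bot.hand_in(): hands the job in; it is judged then, once.
Trained networks look in the newest picture that a camera, given by its name, has taken for a name from the list of things; names that differ only in an ending like _2 or _b are one class to them, and where a whole thing is asked for, a point or a joint stands for the part that bears it (a point fixed in the world has none). Each returns a list of dicts, best first, with "conf" (0 to 1); they miss things now and then, are a little off and sometimes report something else, mostly with a low value. They report only what shows in the picture. A call takes as long as a camera call.
- models.spot_in(query, camera): "position" ([column, row] in pixels, amid what is visible of it).
- models.tip_of(query, camera): "position" ([column, row] in pixels: a listed point, or the origin of a listed thing).
The state is a dict: "time_s": time; "joint_positions": joint angles; "qvel": joint speeds; "tau": joint torques, N m; "position": TCP position; "tcp_rot": TCP orientation; "force": force on the tool from outside, world axes, zero at the start; "moment": the same for the moment, N m; "opening": opening from 0.0 (shut) to 1.0 (fully open); "grasp_force": force on a finger pad.
Only numpy, scipy, OpenCV 4.12 (cv2) and the standard library are available. Lean on these libraries where they do the work, as an engineer would, in place of code of your own. Each camera call takes 0.05 s, during which the arm holds its last target. There are 200 camera calls.

## Working session

There is one attempt and no reset: what is moved stays moved. The work goes in short steps, Python scripts to look and compute and a shell command to move; the robot and the scene stay as the last step left them, time stands still between calls to the robot, and variables do not carry over. Pictures are saved under pics/ and viewed, at most 14 in all, crops included, and the job is handed in when it is done.

```bash
mkdir -p pics
python3 - <<'E'
from rig import bot,cams,models
import cv2,numpy as np
for n in ["scene","top"]:
    p,d=cams.capture(n); cv2.imwrite(f"pics/{n}0.png",p)
    c=cams.calibration(n); print(n,c["mtx"],c["dist_coeffs"],np.round(c["R"],3),c["t"])
    for q in ["plaster_mat","silver_mat","moulding","tin_c","jar_c","sander_c","caul_c","weight_c","cup"]:
        print(q,[(np.round(r["position"]).tolist(),round(r["conf"],2)) for r in models.tip_of(q,n)[:3]])
print(bot.read_state()); print(cams.calibration("wrist"))
E
```

```text
scene [[509.66835289   0.         331.44201523]
 [  0.         509.66835289 196.94905242]
 [  0.           0.           1.        ]] [-0.08741459  0.          0.          0.          0.        ] [[-0.83   0.557  0.011]
 [ 0.465  0.704 -0.537]
 [-0.307 -0.441 -0.844]] [ 0.42428725 -0.19852048  1.47610824]
plaster_mat [([320.0, 106.0], 0.72), ([398.0, 316.0], 0.65)]
silver_mat [([250.0, 147.0], 0.86)]
moulding [([288.0, 243.0], 0.58), ([396.0, 314.0], 0.35)]
tin_c [([322.0, 106.0], 0.8), ([347.0, 226.0], 0.42), ([335.0, 178.0], 0.4)]
jar_c [([345.0, 228.0], 0.71)]
sander_c []
caul_c [([319.0, 149.0], 0.74)]
weight_c [([333.0, 178.0], 0.76)]
cup [([408.0, 251.0], 0.77), ([326.0, 105.0], 0.16)]
top [[446.25760026   0.         322.10432464]
 [  0.         446.25760026 196.52805823]
 [  0.           0.           1.        ]] [-0.09949945  0.          0.          0.          0.        ] [[ 0.03  -0.999  0.038]
 [-0.998 -0.032 -0.052]
 [ 0.053 -0.036 -0.998]] [-0.03692195  0.49810591  1.12146245]
plaster_mat [([196.0, 177.0], 0.74), ([434.0, 262.0], 0.43)]
silver_mat [([433.0, 169.0], 0.92),
[... 962 characters left out ...]
735597,  0.01637467, -0.04109932]), 'grasp_force': 0.0, 'opening': 0.9972885307683198}
{'mtx': array([[275.7516842 ,   0.        , 320.96206866],
       [  0.        , 275.7516842 , 197.41964949],
       [  0.        ,   0.        ,   1.        ]]), 'dist_coeffs': array([-0.02798217,  0.        ,  0.        ,  0.        ,  0.        ]), 'tool_from_camera': array([[ 6.58250582e-04, -9.53471055e-01, -3.01483854e-01,
         8.39464840e-02],
       [ 9.99999770e-01,  6.77389924e-04,  4.10593958e-05,
        -3.45224102e-04],
       [ 1.65073180e-04, -3.01483812e-01,  9.53471281e-01,
        -1.38081321e-01],
       [ 0.00000000e+00,  0.00000000e+00,  0.00000000e+00,
         1.00000000e+00]])}
```

View pics/top0.png

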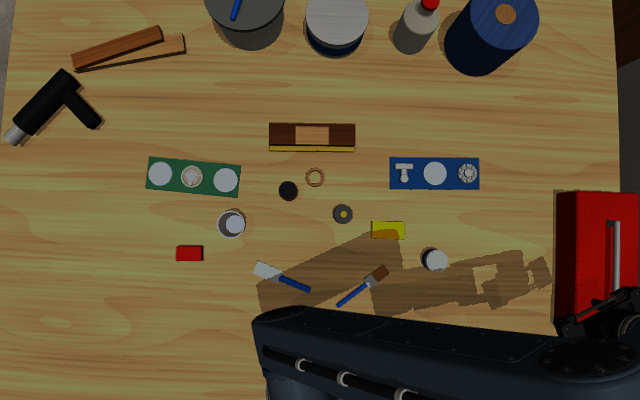

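View pics/scene0.png

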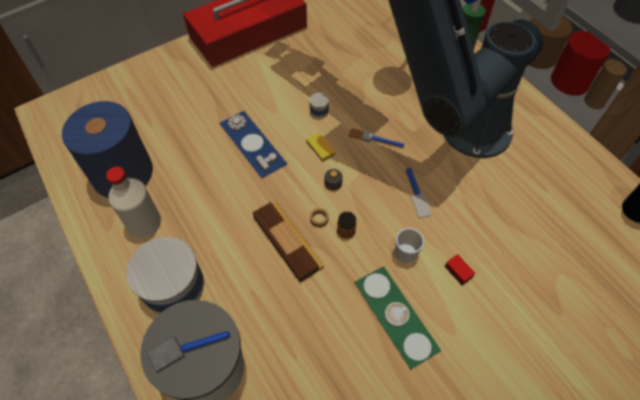

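Top view: green mat centred at (192,177), with spots at (160,174) and (226,180). Moulding patch is at (312,136) and the blue mat spot at (434,173). Jar (288,190), weight (342,214), caul (388,230), tin (433,260), sander (190,253), cup (232,224), and a loose wooden ring at (315,177). Next: measure everything.

```bash
cat > h.py <<'E'
from rig import bot,cams,models
import cv2,numpy as np
def cam(n,st=None):
    c=cams.calibration(n)
    if n!="wrist": return c["mtx"],c["dist_coeffs"],np.array(c["R"]).T,-np.array(c["R"]).T@np.array(c["t"])
    T=np.array(c["tool_from_camera"]); R=np.array(st["tcp_rot"])
    return c["mtx"],c["dist_coeffs"],R@T[:3,:3],R@T[:3,3]+st["position"]
def rays(C,px):
    u=cv2.undistortPoints(np.array(px,float).reshape(-1,1,2),C[0],C[1]).reshape(-1,2)
    return np.c_[u,np.ones(len(u))]
def at_z(C,px,z):
    r=rays(C,px)@C[2].T
    return C[3]+r*((z-C[3][2])/r[:,2])[:,None]
def cloud(C,d):
    h,w=d.shape; g=np.stack(np.meshgrid(np.arange(w),np.arange(h)),-1).reshape(-1,2)
    P=rays(C,g)*d.reshape(-1,1)
    return (P@C[2].T+C[3]).reshape(h,w,3)
def blob(p,box,f):
    """largest blob of mask f(hsv) in box x0,y0,x1,y1 -> contour in full px"""
    x0,y0,x1,y1=box; hsv=cv2.cvtColor(p,cv2.COLOR_BGR2HSV)[y0:y1,x0:x1].astype(int)
    m=f(hsv[...,0],hsv[...,1],hsv[...,2]).astype(np.uint8)
    cs,_=cv2.findContours(m,cv2.RETR_EXTERNAL,cv2.CHAIN_APPROX_NONE)
    c=max(cs,key=cv2.contourArea); return c.reshape(-1,2)+[x0,y0]
def rect(C,px,z):
    """min area rect in world mm -> centre, sizes(long,short), long-side angle from +y (deg, ccw)"""
    P=at_z(C,px,z)[:,:2].astype(np.float32)*1000
    (c,s,a)=cv2.minAreaRect(P); B=cv2.boxPoints((c,s,a))
    e=max([B[1]-B[0],B[2]-B[1]],key=np.linalg.norm)
    ang=np.degrees(np.arctan2(e[1],e[0]))-90; ang=(ang+90)%180-90
    return np.round(c,1),np.round(sorted(s),1)[::-1],round(float(ang),1)
E
python3 - <<'E'
from h import *
p,d=cams.capture("top"); C=cam("top"); X=cloud(C,d)
print("caul",rect(C,blob(p,(360,210,415,245),lambda h,s,v:(h>22)&(h<35)&(s>200)),.016))
print("sander",rect(C,blob(p,(165,235,215,270),lambda h,s,v:((h<6)|(h>174))&(s>200)),.026))
print("green",rect(C,blob(p,(130,145,255,205),lambda h,s,v:(h>50)&(h<90)&(s>90)),.003))
print("blue",rect(C,blob(p,(380,145,490,200),lambda h,s,v:(h>100)&(h<125)&(s>130)),.003))
print("patch",rect(C,blob(p,(285,123,340,150),lambda h,s,v:(v>130)&(s<150)),.028))
print("tabletop z",np.median(X[200:215,260:280,2]))
for n,b,z in [("jar",(272,175,304,205),.06),("weight",(325,198,360,230),.036),("tin",(412,243,455,278),.05),("cup",(212,205,252,245),.07),("ring",(302,165,328,190),None)]:
    R=X[b[1]:b[3],b[0]:b[2]].reshape(-1,3); zz=R[:,2]
    k=R[zz>(0.005 if z is None else z-.008)]
    if len(k): print(n,len(k),np.round(((k.min(0)+k.max(0))/2*1000)),np.round(np.ptp(k,0)*1000),np.round(k.max(0)[2],3))
s=cams.capture("scene")
E
```

```text
caul (array([ 420.9, -191. ]), array([82.7, 41.3]), -1.5)
sander (array([346.4, 307.5]), array([65.5, 34.9]), 2.1)
green (array([540.1, 313. ]), array([238.9,  83.2]), -3.9)
blue (array([ 571.2, -314.1]), array([236.7,  81.1]), 1.6)
patch (array([659.8,  11. ]), array([78.6,  2.6]), 2.1)
tabletop z 0.0007717936669086045
jar 266 [485.  53. 601.] [  93.   66. 1091.] 1.146
weight 292 [456. -39. 588.] [  45.  117. 1117.] 1.146
tin 381 [ 380. -159.  594.] [ 118.  358. 1104.] 1.146
cup 183 [422. 126. 604.] [  65.  212. 1084.] 1.146
ring 162 [506.  -4. 576.] [ 134.   53. 1141.] 1.146
```

Run:
```python
from h import *
p,d=cams.capture("top"); C=cam("top"); X=cloud(C,d); X[d<=.1]=-1
for n,b,z in [("jar",(272,175,304,205),.06),("weight",(325,198,360,230),.036),("tin",(412,243,455,278),.05),("cup",(212,205,252,245),.07),("ring",(302,165,328,190),None),("mould",(260,115,365,160),.028)]:
    R=X[b[1]:b[3],b[0]:b[2]].reshape(-1,3); zz=R[:,2]
    k=R[zz>(0.006 if z is None else z-.008)]
    if len(k): print(n,len(k),np.round(((k.min(0)+k.max(0))/2*1000)),np.round(np.ptp(k,0)*1000),np.round(k.max(0)[2],3))
for n,b in [("gL",(145,160,175,188)),("gR",(212,166,240,194)),("bC",(420,158,448,188))]:
    c=blob(p,b,lambda h,s,v:(v>140)&(s<70)); (x,y),r=cv2.minEnclosingCircle(at_z(C,c,.003)[:,:2].astype(np.float32)*1000); print(n,round(x,1),round(y,1),round(r,1))
```

```text
jar 262 [510.  64.  60.] [44. 44. 12.] 0.066
weight 290 [456. -74.  41.] [45. 46. 25.] 0.054
tin 376 [ 347. -310.   50.] [52. 55. 14.] 0.057
cup 178 [422. 199.  69.] [65. 66. 15.] 0.077
ring 150 [548.   4.  15.] [46. 57. 18.] 0.024
mould 1948 [652.  10.  29.] [ 72. 220.  17.] 0.037
gL 545.7 398.2 28.9
gR 534.6 228.1 30.0
bC 570.8 -314.1 29.9
```

```bash
python3 -m handwheel '[[0.02,0.04,0,0,0,0.06],[0.04,0.08,0,0,0,0.12],[0.06,0.12,0,0,0,0.18],[0.08,0.15,0,0,0,0.24],[0.10,0.18,0,0,0,0.30],[0.12,0.22,0,0,0,0.36],[0.13,0.25,0,0,0,0.42],[0.13,0.27,0,0,0,0.48]]' 1
```

```text
time_s: 1.82
position: [0.3833, -0.2985, 0.2477]
tcp_rot: [[0.186, 0.983, 0.001], [0.983, -0.186, 0.001], [0.001, 0.0, -1.0]]
force: [1.1, 0.9, 0.6]
opening: 0.998
grasp_force: 0.0
```

```bash
python3 -m handwheel '[[-0.015,-0.005,-0.01,0,0,0.05],[-0.036,-0.011,-0.02,0,0,0.093],[-0.036,-0.011,-0.03,0,0,0.093],[-0.036,-0.011,-0.04,0,0,0.093],[-0.036,-0.011,-0.05,0,0,0.093],[-0.036,-0.011,-0.05,0,0,0.093],[-0.036,-0.011,-0.05,0,0,0.093],[-0.036,-0.011,-0.05,0,0,0.093]]'
python3 - <<'E'
from h import *
st=bot.read_state(); p,d=cams.capture("wrist"); cv2.imwrite("pics/w1.png",p); C=cam("wrist",st)
print(st["position"],[(r["position"],r["conf"]) for r in models.tip_of("tin_c","wrist")][:2])
X=cloud(C,d);X[d<.05]=-1
k=X.reshape(-1,3); k=k[(abs(k[:,2]-.05)<.008)&(np.hypot(k[:,0]-.347,k[:,1]+.31)<.06)]
(c,r)=cv2.minEnclosingCircle(k[:,:2].astype(np.float32)*1000); print(c,r,np.median(k[:,2]))
E
```

```text
time_s: 2.48
position: [0.3462, -0.3133, 0.198]
tcp_rot: [[0.01, 1.0, 0.0], [1.0, -0.01, -0.001], [-0.001, 0.0, -1.0]]
force: [0.3, 0.3, 0.3]
opening: 1.004
grasp_force: 0.0
[ 0.34615819 -0.3133101   0.19800495] [([318.8, 183.7], 0.64)]
(346.14007568359375, -308.9633483886719) 27.981426239013672 0.05124272715680844
```

View pics/w1.png

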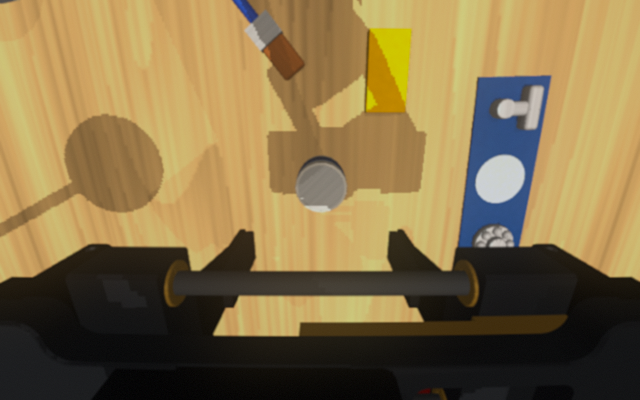

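The wrist view shows the tin centred between the jaws at (321,187). It measures (346,-309), matching the top camera. Grasping it now.

```bash
python3 -m handwheel '[[0,0.004,-0.025,0,0,0],[0,0.004,-0.06,0,0,0],[0,0.004,-0.095,0,0,0],[0,0.004,-0.125,0,0,0],[0,0.004,-0.145,0,0,0],[0,0.004,-0.158,0,0,0],[0,0.004,-0.164,0,0,0],[0,0.004,-0.164,0,0,0]]'
python3 -m handwheel '[[0,0,0,0,0,0],[0,0,0,0,0,0],[0,0,0,0,0,0],[0,0,0,0,0,0],[0,0,0,0,0,0],[0,0,0,0,0,0],[0,0,0,0,0,0],[0,0,0,0,0,0]]' -1
```

```text
time_s: 3.25
position: [0.3459, -0.3089, 0.0327]
tcp_rot: [[0.01, 1.0, -0.001], [1.0, -0.01, 0.001], [0.001, -0.001, -1.0]]
force: [0.5, 0.1, 0.3]
opening: 1.002
grasp_force: 0.0
time_s: 3.92
position: [0.3461, -0.3092, 0.0341]
tcp_rot: [[0.01, 1.0, 0.001], [1.0, -0.01, -0.001], [-0.001, 0.001, -1.0]]
force: [0.1, 0.8, 6.8]
opening: 0.638
grasp_force: 30.0
```

```bash
python3 -m handwheel '[[0,0,0.015,0,0,0],[0,0,0.045,0,0,0],[0,0,0.08,0,0,0],[0.005,0.01,0.11,0,0,0],[0.015,0.03,0.135,0,0,0],[0.025,0.06,0.155,0,0,0],[0.035,0.09,0.166,0,0,0],[0.045,0.125,0.166,0,0,0]]'
python3 -m handwheel '[[0.011,0.035,0,0,0,0],[0.022,0.07,0,0,0,0],[0.033,0.105,0,0,0,0],[0.044,0.14,0,0,0,0],[0.055,0.175,0,0,0,0],[0.066,0.21,0,0,0,0],[0.077,0.245,0,0,0,0],[0.088,0.28,0,0,0,0]]'
python3 -m handwheel '[[0.011,0.035,0,0,0,0],[0.022,0.07,0,0,0,0],[0.033,0.105,0,0,0,0],[0.044,0.14,0,0,0,0],[0.055,0.17,0,0,0,0],[0.065,0.19,0,0,0,0],[0.067,0.2,0,0,0,0],[0.067,0.2,0,0,0,0]]'
cat > mat.py <<'E'
from h import *
import sys
st=bot.read_state(); p,d=cams.capture("wrist"); cv2.imwrite(sys.argv[1],p); C=cam("wrist",st); print(st["position"])
hsv=cv2.cvtColor(p,cv2.COLOR_BGR2HSV)
m=((hsv[...,2]>150)&(hsv[...,1]<60)).astype(np.uint8)
for c in cv2.findContours(m,cv2.RETR_EXTERNAL,cv2.CHAIN_APPROX_NONE)[0]:
    if cv2.contourArea(c)>300:
        (x,y),r=cv2.minEnclosingCircle(at_z(C,c.reshape(-1,2),.003)[:,:2].astype(np.float32)*1000); print(np.round(c.reshape(-1,2).mean(0)),round(x,1),round(y,1),round(r,1))
E
python3 mat.py pics/w2.png
```

```text
time_s: 4.58
position: [0.3925, -0.1845, 0.2019]
tcp_rot: [[0.012, 1.0, 0.005], [1.0, -0.012, -0.004], [-0.004, 0.005, -1.0]]
force: [1.6, -0.1, -1.8]
opening: 0.636
grasp_force: 30.0
time_s: 5.25
position: [0.4784, 0.098, 0.1991]
tcp_rot: [[0.01, 1.0, -0.001], [1.0, -0.01, -0.0], [-0.0, -0.001, -1.0]]
force: [0.9, -0.8, -2.2]
opening: 0.637
grasp_force: 30.0
time_s: 5.92
position: [0.5456, 0.2978, 0.1987]
tcp_rot: [[0.008, 1.0, -0.001], [1.0, -0.008, 0.0], [0.0, -0.001, -1.0]]
force: [-0.8, -0.4, -1.7]
opening: 0.636
grasp_force: 30.0
[0.54557333 0.29775664 0.19871614]
[321. 246.] 545.2 173.5 69.3
[316. 169.] 539.8 312.0 28.1
[320.  93.] 545.8 399.1 31.9
```

View pics/w2.png

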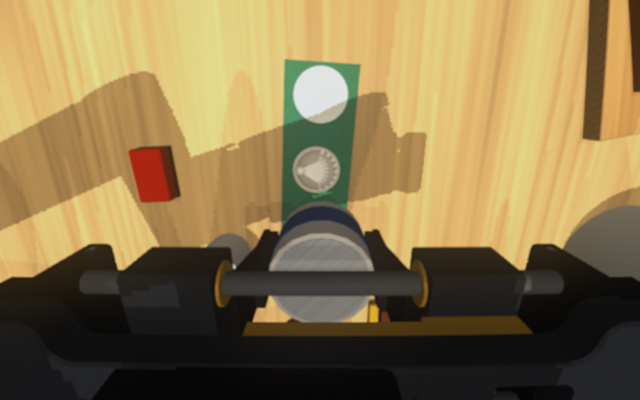

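The spot is at (320,93), i.e. (545.8, 399.1), and the tin is held squarely. Placing it.

```bash
python3 -m handwheel '[[0,0.02,0,0,0,0],[0,0.05,-0.005,0,0,0],[0,0.08,-0.02,0,0,0],[0,0.097,-0.045,0,0,0],[0,0.101,-0.075,0,0,0],[0,0.101,-0.1,0,0,0],[0,0.101,-0.12,0,0,0],[0,0.101,-0.135,0,0,0]]'
python3 -m handwheel '[[0,0,-0.01,0,0,0],[0,0,-0.018,0,0,0],[0,0,-0.023,0,0,0],[0,0,-0.026,0,0,0],[0,0,-0.026,0,0,0],[0,0,-0.026,0,0,0],[0,0,-0.026,0,0,0],[0,0,-0.026,0,0,0]]'
```

```text
time_s: 6.63
position: [0.544, 0.394, 0.062]
tcp_rot: [[0.011, 1.0, -0.005], [1.0, -0.011, -0.003], [-0.003, -0.005, -1.0]]
force: [-0.1, -0.3, -0.4]
opening: 0.632
grasp_force: 30.0
time_s: 7.3
position: [0.5463, 0.3973, 0.0395]
tcp_rot: [[0.01, 1.0, 0.001], [1.0, -0.01, 0.001], [0.001, 0.001, -1.0]]
force: [-0.5, -0.1, -1.3]
opening: 0.634
grasp_force: 30.0
```

```bash
python3 -m handwheel '[[0,0.0015,-0.001,0,0,0],[0,0.0015,-0.002,0,0,0],[0,0.0015,-0.002,0,0,0],[0,0.0015,-0.002,0,0,0],[0,0.0015,-0.002,0,0,0],[0,0.0015,-0.002,0,0,0],[0,0.0015,-0.002,0,0,0],[0,0.0015,-0.002,0,0,0]]'
python3 -m handwheel '[[0,0,0,0,0,0],[0,0,0,0,0,0],[0,0,0,0,0,0],[0,0,0,0,0,0],[0,0,0,0,0,0],[0,0,0,0,0,0],[0,0,0,0,0,0],[0,0,0,0,0,0]]' 1
python3 -m handwheel '[[0,0,0.01,0,0,0],[0,0,0.03,0,0,0],[0,0,0.06,0,0,0],[0,0,0.09,0,0,0],[-0.02,-0.01,0.12,0,0,0],[-0.05,-0.02,0.15,0,0,0],[-0.085,-0.04,0.16,0,0,0],[-0.12,-0.06,0.16,0,0,0]]'
python3 -m handwheel '[[-0.03,-0.012,0,0,0,0.005],[-0.06,-0.025,0,0,0,0.01],[-0.075,-0.03,0,0,0,0.015],[-0.078,-0.033,0,0,0,0.015],[-0.078,-0.033,0,0,0,0.015],[-0.078,-0.033,0,0,0,0.015],[-0.078,-0.033,0,0,0,0.015],[-0.078,-0.033,0,0,0,0.015]]'
cat > blk.py <<'E'
from h import *
import sys
q,png,z=sys.argv[1:4]; z=float(z)
st=bot.read_state(); p,d=cams.capture("wrist"); cv2.imwrite(png,p); C=cam("wrist",st)
f={"sander":lambda h,s,v:((h<6)|(h>174))&(s>180)&(v>60),"caul":lambda h,s,v:(h>22)&(h<35)&(s>190)}[q]
X=cloud(C,d); c=blob(p,(100,0,540,260),f); m=np.zeros(p.shape[:2],np.uint8); cv2.drawContours(m,[c],-1,1,-1)
k=X[(m>0)&(abs(X[...,2]-z)<.006)]
print(st["position"],"tool yaw",np.degrees(np.arctan2(st["tcp_rot"][1][0],st["tcp_rot"][0][0])),"medz",np.median(k[:,2]))
(cc,s,a)=cv2.minAreaRect(k[:,:2].astype(np.float32)*1000); print("depth rect",cc,s,a); print("px rect",rect(C,c,z))
E
python3 blk.py sander pics/w3.png .026
```

```text
time_s: 7.97
position: [0.5462, 0.3991, 0.0371]
tcp_rot: [[0.01, 1.0, 0.001], [1.0, -0.01, 0.001], [0.001, 0.001, -1.0]]
force: [-0.8, 2.0, 5.5]
opening: 0.637
grasp_force: 30.0
time_s: 8.63
position: [0.5459, 0.3985, 0.0365]
tcp_rot: [[0.01, 1.0, -0.0], [1.0, -0.01, -0.0], [-0.0, -0.0, -1.0]]
force: [0.0, 0.5, 0.7]
opening: 0.996
grasp_force: 0.0
time_s: 9.3
position: [0.4275, 0.3395, 0.2008]
tcp_rot: [[0.01, 1.0, 0.009], [1.0, -0.01, 0.005], [0.005, 0.009, -1.0]]
force: [0.5, -0.2, -0.2]
opening: 1.003
grasp_force: 0.0
time_s: 9.97
position: [0.3498, 0.3062, 0.1967]
tcp_rot: [[-0.019, 1.0, 0.002], [1.0, 0.019, 0.001], [0.001, 0.002, -1.0]]
force: [-0.2, 0.0, 0.5]
opening: 1.0
grasp_force: 0.0
[0.34983275 0.30624991 0.19666946] tool yaw 91.11164541452423 medz 0.026799014136697108
depth rect (345.4730224609375, 312.4906921386719) (35.37643814086914, 61.835819244384766) 2.06476092338562
px rect (array([345.5, 312.7]), array([62. , 35.3]), 1.9)
```

View pics/w3.png

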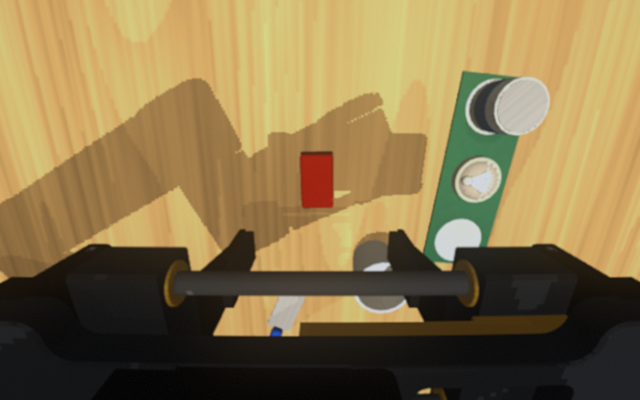

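Tin stands on its spot. The sander is at (317,180) in this view, about (345.5, 310.5) allowing for its visible side faces. Grasping it.

```bash
python3 -m handwheel '[[-0.004,0.004,-0.025,0,0,0.008],[-0.004,0.004,-0.06,0,0,0.008],[-0.004,0.004,-0.095,0,0,0.008],[-0.004,0.004,-0.125,0,0,0.008],[-0.004,0.004,-0.147,0,0,0.008],[-0.004,0.004,-0.16,0,0,0.008],[-0.004,0.004,-0.168,0,0,0.008],[-0.004,0.004,-0.168,0,0,0.008]]'
python3 -m handwheel '[[0,0,0,0,0,0],[0,0,0,0,0,0],[0,0,0,0,0,0],[0,0,0,0,0,0],[0,0,0,0,0,0],[0,0,0,0,0,0],[0,0,0,0,0,0],[0,0,0,0,0,0]]' -1
```

```text
time_s: 10.68
position: [0.3442, 0.3095, 0.0269]
tcp_rot: [[-0.036, 0.999, -0.002], [0.999, 0.036, -0.001], [-0.001, -0.002, -1.0]]
force: [-0.9, -0.4, -0.2]
opening: 1.002
grasp_force: 0.0
time_s: 11.35
position: [0.344, 0.3097, 0.0287]
tcp_rot: [[-0.036, 0.999, 0.0], [0.999, 0.036, 0.0], [0.0, 0.0, -1.0]]
force: [0.5, 0.0, 0.4]
opening: 0.479
grasp_force: 0.0
```

```bash
python3 -m handwheel '[[0,0,0,0,0,0],[0,0,0,0,0,0],[0,0,0,0,0,0],[0,0,0.015,0,0,0],[0,0,0.045,0,0,0],[0,0,0.08,0,0,0],[0,0,0.11,0,0,0],[0.01,-0.01,0.13,0,0,0]]' 
python3 -m handwheel '[[0.03,-0.02,0.005,0,0,-0.01],[0.06,-0.035,0.01,0,0,-0.02],[0.09,-0.05,0.01,0,0,-0.03],[0.12,-0.06,0.01,0,0,-0.04],[0.15,-0.07,0.01,0,0,-0.05],[0.17,-0.073,0.0,0,0,-0.052],[0.18,-0.073,-0.02,0,0,-0.052],[0.18,-0.073,-0.05,0,0,-0.052]]'
python3 -m handwheel '[[0,0,-0.02,0,0,0],[0,0,-0.035,0,0,0],[0,0,-0.045,0,0,0],[0,0,-0.05,0,0,0],[0,0,-0.05,0,0,0],[0,0,-0.05,0,0,0],[0,0,-0.05,0,0,0],[0,0,-0.05,0,0,0]]'
python3 - <<'E'
from h import *
p,d=cams.capture("top"); C=cam("top")
cv2.imwrite("pics/t2.png",cv2.resize(p[120:280,120:360],None,fx=3,fy=3))
s=bot.read_state(); print(s["position"],np.degrees(np.arctan2(s["tcp_rot"][1][0],s["tcp_rot"][0][0])))
E
```

```text
time_s: 12.02
position: [0.3527, 0.3004, 0.1607]
tcp_rot: [[-0.038, 0.999, 0.0], [0.999, 0.038, 0.001], [0.001, 0.0, -1.0]]
force: [0.9, 1.2, -0.3]
opening: 0.432
grasp_force: 30.0
time_s: 12.68
position: [0.5395, 0.2264, 0.1099]
tcp_rot: [[0.07, 0.997, 0.01], [0.998, -0.07, 0.002], [0.003, 0.01, -1.0]]
force: [0.2, 0.1, -0.4]
opening: 0.432
grasp_force: 30.0
time_s: 13.35
position: [0.5347, 0.2268, 0.0597]
tcp_rot: [[0.068, 0.998, 0.002], [0.998, -0.068, 0.0], [0.001, 0.002, -1.0]]
force: [0.6, 0.9, -0.9]
opening: 0.436
grasp_force: 30.0
[0.53464498 0.22680208 0.05962122] 86.11148513735134
```

```bash
python3 -m handwheel '[[0,0.0005,-0.01,0,0,0],[0,0.0005,-0.018,0,0,0],[0,0.0005,-0.024,0,0,0],[0,0.0005,-0.028,0,0,0],[0,0.0005,-0.029,0,0,0],[0,0.0005,-0.029,0,0,0],[0,0.0005,-0.029,0,0,0],[0,0.0005,-0.029,0,0,0]]'
python3 -m handwheel '[[0,0,0,0,0,0],[0,0,0,0,0,0],[0,0,0,0,0,0],[0,0,0,0,0,0],[0,0,0,0,0,0],[0,0,0,0,0,0],[0,0,0,0,0,0],[0,0,0,0,0,0]]' 1
python3 -m handwheel '[[0,0,0.01,0,0,0],[0,0,0.03,0,0,0],[0,0,0.06,0,0,0],[0,0,0.09,0,0,0],[0,-0.01,0.12,0,0,0],[-0.01,-0.04,0.15,0,0,0],[-0.015,-0.08,0.166,0,0,0],[-0.02,-0.12,0.166,0,0,0]]'
python3 -m handwheel '[[-0.002,-0.03,0,0,0,0],[-0.003,-0.045,0,0,0,0],[-0.004,-0.048,0,0,0,0.02],[-0.005,-0.048,0,0,0,0.03],[-0.005,-0.048,0,0,0,0.03],[-0.005,-0.048,0,0,0,0.03],[-0.005,-0.048,0,0,0,0.03],[-0.005,-0.048,0,0,0,0.03]]'
python3 - <<'E'
from h import *
st=bot.read_state(); p,d=cams.capture("wrist"); cv2.imwrite("pics/w4.png",p); C=cam("wrist",st); X=cloud(C,d);X[d<.05]=-1; print(st["position"])
k=X.reshape(-1,3); k=k[(abs(k[:,2]-.06)<.006)&(np.hypot(k[:,0]-.51,k[:,1]-.064)<.05)]
print(len(k),cv2.minEnclosingCircle(k[:,:2].astype(np.float32)*1000),np.median(k[:,2]))
p,d=cams.capture("top"); C=cam("top"); X=cloud(C,d); X[d<=.1]=-1
for n,b,z in [("sander",(200,160,250,200),.029),("tin",(145,155,175,190),.053)]:
    R=X[b[1]:b[3],b[0]:b[2]].reshape(-1,3); k=R[abs(R[:,2]-z)<.006]; print(n,np.median(k[:,2]),(k.min(0)+k.max(0))/2,np.ptp(k,0))
    print(cv2.minAreaRect(k[:,:2].astype(np.float32)*1000))
E
```

```text
time_s: 14.07
position: [0.5333, 0.227, 0.0312]
tcp_rot: [[0.068, 0.998, -0.001], [0.998, -0.068, -0.0], [-0.0, -0.001, -1.0]]
force: [-3.2, -1.4, 15.7]
opening: 0.436
grasp_force: 30.0
time_s: 14.73
position: [0.534, 0.2271, 0.0294]
tcp_rot: [[0.068, 0.998, -0.0], [0.998, -0.068, -0.0], [-0.0, -0.0, -1.0]]
force: [0.7, 0.6, -0.3]
opening: 0.943
grasp_force: 0.0
time_s: 15.4
position: [0.5161, 0.1089, 0.2001]
tcp_rot: [[0.065, 0.998, 0.009], [0.998, -0.065, 0.0], [0.001, 0.009, -1.0]]
force: [1.0, -0.7, 0.1]
opening: 0.997
grasp_force: 0.0
time_s: 16.07
position: [0.5092, 0.0617, 0.1955]
tcp_rot: [[0.007, 1.0, -0.0], [1.0, -0.007, 0.0], [0.0, -0.0, -1.0]]
force: [-0.1, -0.0, 0.2]
opening: 0.997
grasp_force: 0.0
[0.50922641 0.06169432 0.19549846]
1435 ((509.05621337890625, 66.57846069335938), 22.35320472717285) 0.06083437555155985
sander 0.029575247606605348 [0.53417357 0.23077289 0.02914135] [0.03932327 0.05869115 0.01102348]
((534.4555053710938, 231.26255798339844), (58.131595611572266, 38.029544830322266), 86.04398345947266)
tin 0.054081631920522844 [0.54578354 0.39477693 0.05319716] [0.05256637 0.05152697 0.01125754]
((545.8528442382812, 394.64630126953125), (52.38090133666992, 51.34479522705078), 2.3420140743255615)
```

View pics/w4.png

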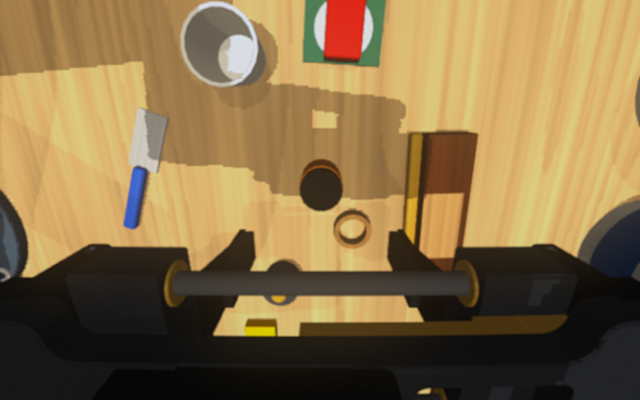

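Sander lies over the right spot (it covers the spot at (343,28)). The jar is at (321,187), about (509.5, 65.5). Grasping it.

```bash
python3 -m handwheel '[[0,0.004,-0.025,0,0,0],[0,0.004,-0.06,0,0,0],[0,0.004,-0.095,0,0,0],[0,0.004,-0.125,0,0,0],[0,0.004,-0.145,0,0,0],[0,0.004,-0.157,0,0,0],[0,0.004,-0.162,0,0,0],[0,0.004,-0.162,0,0,0]]'
python3 -m handwheel '[[0,0,0,0,0,0],[0,0,0,0,0,0],[0,0,0,0,0,0],[0,0,0,0,0,0],[0,0,0,0,0,0],[0,0,0,0,0,0],[0,0,0,0,0,0],[0,0,0,0,0,0]]' -1
python3 -m handwheel '[[0,0,0,0,0,0],[0,0,0.01,0,0,0],[0,0,0.035,0,0,0],[0,0,0.07,0,0,0],[0,0,0.105,0,0,0],[0,-0.01,0.135,0,0,0],[0.005,-0.035,0.155,0,0,0],[0.01,-0.07,0.163,0,0,0]]'
```

```text
time_s: 16.83
position: [0.5086, 0.0652, 0.0323]
tcp_rot: [[0.008, 1.0, -0.002], [1.0, -0.008, 0.0], [0.0, -0.002, -1.0]]
force: [0.1, -0.8, 0.4]
opening: 1.0
grasp_force: 0.0
time_s: 17.5
position: [0.5094, 0.0649, 0.0338]
tcp_rot: [[0.008, 1.0, 0.0], [1.0, -0.008, -0.0], [-0.0, 0.0, -1.0]]
force: [-0.0, 0.4, 2.5]
opening: 0.544
grasp_force: 30.0
time_s: 18.17
position: [0.5201, -0.004, 0.2003]
tcp_rot: [[0.004, 1.0, 0.005], [1.0, -0.004, -0.0], [-0.0, 0.005, -1.0]]
force: [0.9, -0.3, -1.0]
opening: 0.547
grasp_force: 30.0
```

```bash
python3 - <<'E'
from h import *
p=cv2.imread("pics/w1.png"); C=cam("wrist",{"tcp_rot":np.array([[.01,1,0],[1,-.01,-.001],[-.001,0,-1]]),"position":np.array([.34616,-.31331,.198])})
c=blob(p,(460,140,540,215),lambda h,s,v:(v>150)&(s<70)); print(cv2.minEnclosingCircle(at_z(C,c,.003)[:,:2].astype(np.float32)*1000))
E
python3 -m handwheel '[[0.005,-0.035,0,0,0,0],[0.01,-0.07,0,0,0,0],[0.015,-0.105,0,0,0,0],[0.02,-0.14,0,0,0,0],[0.025,-0.175,0,0,0,0],[0.03,-0.21,0,0,0,0],[0.035,-0.245,0,0,0,0],[0.045,-0.28,0,0,0,0]]'
python3 -m handwheel '[[0.003,-0.02,0,0,0,0],[0.005,-0.03,0,0,0,0],[0.005,-0.03,-0.02,0,0,0],[0.005,-0.03,-0.045,0,0,0],[0.005,-0.03,-0.075,0,0,0],[0.005,-0.03,-0.1,0,0,0],[0.005,-0.03,-0.12,0,0,0],[0.005,-0.03,-0.13,0,0,0]]'
```

```text
((571.4555053710938, -312.9082946777344), 31.72930145263672)
time_s: 18.83
position: [0.5628, -0.2862, 0.1965]
tcp_rot: [[0.009, 1.0, -0.002], [1.0, -0.009, 0.001], [0.001, -0.002, -1.0]]
force: [-0.2, 0.7, -1.7]
opening: 0.544
grasp_force: 30.0
time_s: 19.5
position: [0.5671, -0.3124, 0.0635]
tcp_rot: [[0.007, 1.0, -0.005], [1.0, -0.007, 0.005], [0.005, -0.005, -1.0]]
force: [-1.5, 0.7, -1.8]
opening: 0.547
grasp_force: 30.0
```

```bash
python3 -m handwheel '[[0.0015,0.001,-0.01,0,0,0],[0.0015,0.001,-0.018,0,0,0],[0.0015,0.001,-0.024,0,0,0],[0.0015,0.001,-0.028,0,0,0],[0.0015,0.001,-0.03,0,0,0],[0.0015,0.001,-0.03,0,0,0],[0.0015,0.001,-0.03,0,0,0],[0.0015,0.001,-0.03,0,0,0]]'
```

```text
time_s: 20.17
position: [0.571, -0.3144, 0.0371]
tcp_rot: [[0.008, 1.0, 0.001], [1.0, -0.008, -0.001], [-0.001, 0.001, -1.0]]
force: [0.1, -0.5, -2.1]
opening: 0.546
grasp_force: 30.0
```

```bash
python3 -m handwheel '[[0,0,-0.001,0,0,0],[0,0,-0.001,0,0,0],[0,0,-0.001,0,0,0],[0,0,-0.001,0,0,0],[0,0,-0.001,0,0,0],[0,0,-0.001,0,0,0],[0,0,-0.001,0,0,0],[0,0,-0.001,0,0,0]]'
python3 -m handwheel '[[0,0,0,0,0,0],[0,0,0,0,0,0],[0,0,0,0,0,0],[0,0,0,0,0,0],[0,0,0,0,0,0],[0,0,0,0,0,0],[0,0,0,0,0,0],[0,0,0,0,0,0]]' 1
python3 -m handwheel '[[0,0,0.01,0,0,0],[0,0,0.03,0,0,0],[0,0,0.06,0,0,0],[0,0,0.09,0,0,0],[-0.01,0.01,0.12,0,0,0],[-0.03,0.025,0.15,0,0,0],[-0.055,0.045,0.16,0,0,0],[-0.08,0.065,0.16,0,0,0]]'
python3 -m handwheel '[[-0.025,0.02,0,0,0,-0.009],[-0.05,0.04,0,0,0,-0.009],[-0.065,0.05,0,0,0,-0.009],[-0.07,0.055,0,0,0,-0.009],[-0.07,0.055,0,0,0,-0.009],[-0.07,0.055,0,0,0,-0.009],[-0.07,0.055,0,0,0,-0.009],[-0.07,0.055,0,0,0,-0.009]]'
python3 blk.py caul pics/w5.png .016
```

```text
time_s: 20.83
position: [0.5711, -0.3144, 0.0368]
tcp_rot: [[0.008, 1.0, 0.001], [1.0, -0.008, -0.001], [-0.001, 0.001, -1.0]]
force: [-2.0, 1.0, 5.8]
opening: 0.542
grasp_force: 30.0
time_s: 21.5
position: [0.5707, -0.314, 0.0354]
tcp_rot: [[0.008, 1.0, -0.0], [1.0, -0.008, 0.0], [0.0, -0.0, -1.0]]
force: [0.3, -0.3, -1.0]
opening: 0.979
grasp_force: 0.0
time_s: 22.17
position: [0.492, -0.2501, 0.1997]
tcp_rot: [[0.008, 1.0, 0.007], [1.0, -0.008, -0.006], [-0.006, 0.007, -1.0]]
force: [0.5, 0.4, 0.1]
opening: 0.998
grasp_force: 0.0
time_s: 22.83
position: [0.4223, -0.1954, 0.1957]
tcp_rot: [[0.026, 1.0, 0.002], [1.0, -0.026, -0.001], [-0.001, 0.002, -1.0]]
force: [-0.8, -0.5, 0.2]
opening: 0.999
grasp_force: 0.0
[ 0.42228612 -0.1953938   0.19567876] tool yaw 88.4960721327715 medz 0.016850220085368794
depth rect (419.0666809082031, -219.16217041015625) (24.385770797729492, 41.66981887817383) 87.27739715576172
px rect (array([ 419.5, -218.8]), array([43. , 24.4]), 88.5)
```

View pics/w5.png

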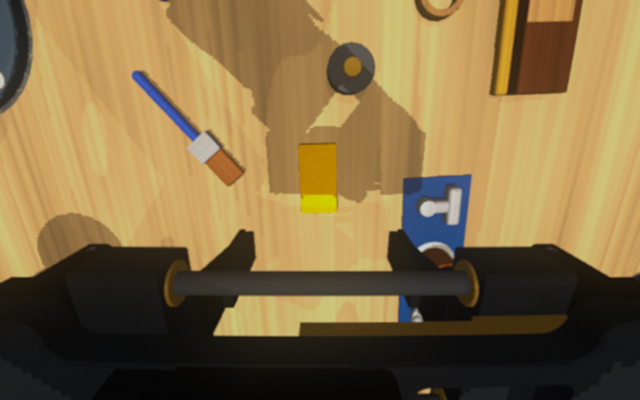

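The caul is half in shadow, spanning (299..338, 142..213), so the colour mask needs widening. I'll rerun it on the saved picture.

Run:
```python
from h import *
st=bot.read_state(); p=cv2.imread("pics/w5.png"); C=cam("wrist",st)
c=blob(p,(280,120,360,225),lambda h,s,v:(s>215)&(v>110)); print(cv2.boundingRect(c),rect(C,c,.016))
p=cv2.imread("pics/top0.png"); C=cam("top"); 
for z in (.028,):
    hsv=cv2.cvtColor(p,cv2.COLOR_BGR2HSV)
    c=blob(p,(290,120,335,150),lambda h,s,v:(v>100)&(s<170)); print(cv2.boundingRect(c),rect(C,c,z)); print(hsv[136,285:340:6])
    c=blob(p,(255,110,370,160),lambda h,s,v:(v<100)); print(cv2.boundingRect(c),rect(C,c,z))
```

```text
(299, 143, 38, 70) (array([ 419. , -188.9]), array([83.2, 42.6]), 0.3)
(296, 126, 33, 19) (array([653.3,   9.6]), array([82.3, 44.1]), 0.2)
[[ 11 194  59]
 [ 10 194  59]
 [ 16 156 136]
 [ 16 157 135]
 [ 16 154 136]
 [ 16 158 136]
 [ 16 154 136]
 [ 17 153 138]
 [ 11 199  55]
 [ 10 213  55]]
(268, 122, 88, 25) (array([656. ,  10.6]), array([220.3,  61.4]), 2.0)
```

```bash
python3 -m handwheel '[[-0.002,0.005,-0.025,0,0,0.009],[-0.002,0.005,-0.06,0,0,0.009],[-0.002,0.005,-0.095,0,0,0.009],[-0.002,0.005,-0.125,0,0,0.009],[-0.002,0.005,-0.147,0,0,0.009],[-0.002,0.005,-0.16,0,0,0.009],[-0.002,0.005,-0.167,0,0,0.009],[-0.002,0.005,-0.167,0,0,0.009]]'
python3 -m handwheel '[[0,0,0,0,0,0],[0,0,0,0,0,0],[0,0,0,0,0,0],[0,0,0,0,0,0],[0,0,0,0,0,0],[0,0,0,0,0,0],[0,0,0,0,0,0],[0,0,0,0,0,0]]' -1
python3 -m handwheel '[[0,0,0,0,0,0],[0,0,0,0,0,0],[0,0,0.01,0,0,0],[0,0,0.035,0,0,0],[0,0,0.07,0,0,0],[0,0,0.105,0,0,0],[0.01,0,0.135,0,0,0],[0.035,0.01,0.16,0,0,0]]'
```

```text
time_s: 23.55
position: [0.4188, -0.1893, 0.0269]
tcp_rot: [[0.008, 1.0, -0.002], [1.0, -0.008, 0.001], [0.001, -0.002, -1.0]]
force: [0.0, 0.5, 1.2]
opening: 1.003
grasp_force: 0.0
time_s: 24.22
position: [0.4188, -0.1891, 0.0287]
tcp_rot: [[0.008, 1.0, 0.0], [1.0, -0.008, -0.0], [-0.0, 0.0, -1.0]]
force: [-0.3, 0.5, 3.0]
opening: 0.505
grasp_force: 30.0
time_s: 24.88
position: [0.4517, -0.1793, 0.1911]
tcp_rot: [[0.011, 1.0, -0.002], [1.0, -0.011, -0.0], [-0.0, -0.002, -1.0]]
force: [1.0, -0.5, -1.5]
opening: 0.504
grasp_force: 30.0
```

```bash
python3 -m handwheel '[[0.03,0.01,0,0,0,0],[0.06,0.02,0,0,0,0],[0.09,0.03,0.005,0,0,0],[0.12,0.04,0.01,0,0,0],[0.15,0.05,0.01,0,0,0],[0.18,0.06,0.01,0,0,0],[0.195,0.066,0.01,0,0,0],[0.2,0.068,0.01,0,0,0]]'
python3 -m handwheel '[[0,0,0,0,0,0],[0,0,0,0,0,0],[0,0,0,0,0,0],[0,0,0,0,0,0],[0,0,0,0,0,0],[0,0,0,0,0,0],[0,0,0,0,0,0],[0,0,0,0,0,0]]'
python3 - <<'E'
from h import *
st=bot.read_state(); p,d=cams.capture("wrist"); cv2.imwrite("pics/w6.png",p); C=cam("wrist",st); print(st["position"],st["tcp_rot"][0])
c=blob(p,(260,0,400,200),lambda h,s,v:(v>100)&(s<200)); print(cv2.boundingRect(c))
print(models.tip_of("moulding","wrist")[:1],cv2.projectPoints(np.array([[.654,.010,.028]]),cv2.Rodrigues(C[2].T)[0],-C[2].T@C[3],C[0],C[1])[0])
E
```

```text
time_s: 25.55
position: [0.6559, -0.1097, 0.1987]
tcp_rot: [[0.006, 1.0, 0.002], [1.0, -0.006, -0.0], [-0.0, 0.002, -1.0]]
force: [-0.9, -0.3, -0.1]
opening: 0.502
grasp_force: 30.0
time_s: 26.22
position: [0.6535, -0.1113, 0.1986]
tcp_rot: [[0.008, 1.0, -0.0], [1.0, -0.008, 0.0], [0.0, -0.0, -1.0]]
force: [0.9, -1.6, -1.4]
opening: 0.503
grasp_force: 30.0
[ 0.65354758 -0.11125177  0.19860251] [ 8.36505643e-03  9.99965012e-01 -2.32657947e-05]
(260, 0, 140, 200)
[{'position': [319.0, 74.0], 'conf': 0.68}] [[[320.01025927  72.80454298]]]
```

View pics/w6.png

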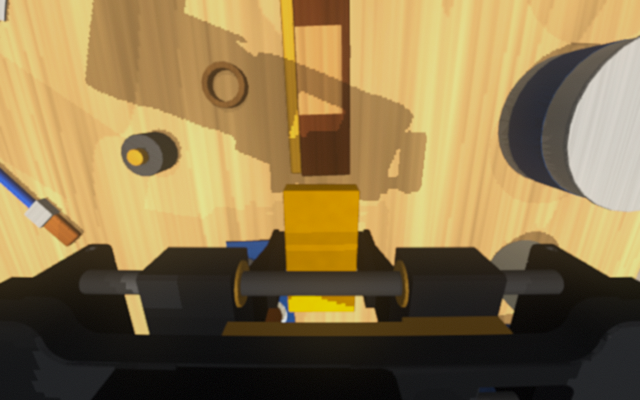

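Run:
```python
from h import *
st=bot.read_state(); p=cv2.imread("pics/w6.png"); C=cam("wrist",st); hsv=cv2.cvtColor(p,cv2.COLOR_BGR2HSV)
for r in (15,40,75,105,125): print(r,hsv[r,294:352:3].tolist())
c=blob(p,(300,8,347,135),lambda h,s,v:(s<165)&(v>70)); print(cv2.boundingRect(c),rect(C,c,.028))
m=(hsv[...,1]>215)&(hsv[...,2]>110); rows=np.where(m[150:240,320])[0]+150
zt=st["position"][2]-.0287+.016; print(rows[:1],at_z(C,[[320,rows[0]]],zt))
# far edge of top and lip edge by columns
print(at_z(C,[[349,40],[349,150]],.028))
```

```text
15 [[13, 185, 116], [12, 184, 125], [12, 187, 120], [12, 189, 123], [12, 182, 123], [12, 184, 122], [12, 187, 124], [12, 184, 122], [12, 183, 120], [12, 185, 117], [12, 184, 112], [12, 185, 105], [12, 184, 112], [13, 184, 112], [12, 182, 108], [12, 182, 112], [12, 181, 114], [12, 179, 111], [13, 177, 108], [21, 121, 230]]
40 [[18, 180, 181], [19, 145, 230], [17, 151, 223], [17, 152, 217], [19, 141, 228], [18, 144, 228], [18, 146, 229], [18, 148, 229], [18, 149, 227], [17, 148, 225], [19, 141, 229], [18, 144, 228], [18, 148, 229], [18, 145, 229], [18, 145, 229], [17, 150, 216], [13, 175, 128], [12, 181, 113], [13, 177, 111], [21, 122, 229]]
75 [[19, 203, 161], [16, 162, 140], [16, 154, 162], [16, 156, 152], [16, 157, 158], [16, 155, 166], [16, 155, 163], [16, 156, 162], [16, 157, 158], [16, 154, 154], [16, 154, 169], [16, 152, 189], [17, 150, 228], [17, 148, 228], [18, 145, 230], [17, 151, 215], [13, 171, 137], [12, 180, 116], [13, 178, 106], [20, 122, 228]]
105 [[20, 201, 166], [18, 181, 149], [18, 144, 230], [17, 150, 225], [17, 150, 219], [19, 141, 228], [19, 143, 228], [18, 147, 228], [18, 148, 228], [17, 150, 225], [19, 145, 228], [19, 141, 229], [17, 151, 221], [17, 153, 211], [17, 152, 188], [16, 155, 156], [14, 170, 102], [13, 177, 85], [13, 175, 80], [17, 140, 168]]
125 [[22, 201, 226], [22, 204, 217], [13, 190, 118], [12, 190, 126], [11, 188, 121], [11, 191, 119], [11, 186, 119], [12, 188, 115], [12, 190, 118], [12, 189, 116], [12, 190, 118], [12, 187, 113], [11, 186, 111], [12, 184, 104], [12, 185, 110], [12, 182, 98], [13, 177, 82], [13, 175, 83], [14, 178, 79], [17, 140, 167]]
(300, 25, 43, 90) (array([655. ,  11.6]), array([85. , 44.8]), -0.5)
[185] [[ 0.65375668 -0.06743288  0.18584064]]
[[ 0.68344968  0.04046164  0.028     ]
 [ 0.68577019 -0.06965098  0.028     ]]
```

Run:
```python
from h import *
def fit(C,pts,z):
    W=at_z(C,pts,z); a=np.polyfit(W[:,1],W[:,0],1); return np.degrees(np.arctan(-a[0])), np.polyval(a,.0105)
st=bot.read_state(); p=cv2.imread("pics/w6.png"); C=cam("wrist",st); g=cv2.cvtColor(p,cv2.COLOR_BGR2GRAY).astype(float)
hsv=cv2.cvtColor(p,cv2.COLOR_BGR2HSV)[...,1].astype(float)
def edge(im,r,a,b,s): 
    q=s*np.diff(im[r,a:b]); i=q.argmax(); return a+i+.5
print("far",fit(C,[[edge(g,r,343,358,1),r] for r in range(3,165)],.028))
print("patch far",fit(C,[[edge(g,r,333,347,-1),r] for r in range(35,62)],.028))
print("patch near",fit(C,[[edge(hsv,r,290,306,-1),r] for r in list(range(32,60))+list(range(95,112))],.028))
p=cv2.imread("pics/top0.png"); C=cam("top"); g=cv2.cvtColor(p,cv2.COLOR_BGR2GRAY).astype(float)
print("top far",fit(C,[[c,edge(g.T,c,117,130,-1)] for c in range(272,352)],.028))
print("top patch near",fit(C,[[c,edge(g.T,c,140,149,-1)] for c in range(300,326)],.028))
print("top patch far",fit(C,[[c,edge(g.T,c,122,132,1)] for c in range(300,326)],.028))
```

```text
far (np.float64(1.2224116818782103), np.float64(0.6845925909560449))
patch far (np.float64(3.2261774588197603), np.float64(0.6770380321814763))
patch near (np.float64(1.2044194021820602), np.float64(0.6291075909594258))
top far (np.float64(1.8446777682399695), np.float64(0.6855645692564794))
top patch near (np.float64(-1.1837476232591717), np.float64(0.6302846113144139))
top patch far (np.float64(-1.0208231940996757), np.float64(0.6768803669718843))
```

```bash
python3 -m handwheel '[[0,0.025,0,0,0,0.008],[0,0.06,0,0,0,0.0165],[0,0.09,-0.01,0,0,0.0165],[0,0.113,-0.03,0,0,0.0165],[0,0.1215,-0.055,0,0,0.0165],[0,0.1215,-0.08,0,0,0.0165],[0,0.1215,-0.1,0,0,0.0165],[0,0.1215,-0.115,0,0,0.0165]]'
python3 -m handwheel '[[0,0,-0.01,0,0,0],[0,0,-0.017,0,0,0],[0,0,-0.021,0,0,0],[0,0,-0.024,0,0,0],[0,0,-0.025,0,0,0],[0,0,-0.025,0,0,0],[0,0,-0.025,0,0,0],[0,0,-0.025,0,0,0]]'
```

```text
time_s: 26.98
position: [0.6528, 0.0112, 0.0814]
tcp_rot: [[-0.026, 1.0, -0.003], [1.0, 0.026, 0.0], [0.0, -0.003, -1.0]]
force: [-0.4, -0.0, -1.0]
opening: 0.501
grasp_force: 30.0
time_s: 27.65
position: [0.6542, 0.0104, 0.0593]
tcp_rot: [[-0.025, 1.0, 0.001], [1.0, 0.025, -0.0], [-0.0, 0.001, -1.0]]
force: [-0.4, 0.7, -0.7]
opening: 0.501
grasp_force: 30.0
```

Lower the last 2.5 mm, release, and lift towards the weight at (456,-74).

```bash
python3 -m handwheel '[[-0.001,0,-0.001,0,0,0],[-0.001,0,-0.002,0,0,0],[-0.001,0,-0.0025,0,0,0],[-0.001,0,-0.0025,0,0,0],[-0.001,0,-0.0025,0,0,0],[-0.001,0,-0.0025,0,0,0],[-0.001,0,-0.0025,0,0,0],[-0.001,0,-0.0025,0,0,0]]'
python3 -m handwheel '[[0,0,0,0,0,0],[0,0,0,0,0,0],[0,0,0,0,0,0],[0,0,0,0,0,0],[0,0,0,0,0,0],[0,0,0,0,0,0],[0,0,0,0,0,0],[0,0,0,0,0,0]]' 1
python3 -m handwheel '[[0,0,0.01,0,0,0],[0,0,0.03,0,0,0],[0,0,0.06,0,0,0],[0,0,0.09,0,0,0],[-0.01,-0.005,0.12,0,0,0],[-0.04,-0.015,0.14,0,0,0],[-0.07,-0.03,0.142,0,0,0],[-0.1,-0.045,0.142,0,0,0]]'
python3 -m handwheel '[[-0.03,-0.012,0,0,0,0],[-0.06,-0.025,0,0,0,0],[-0.085,-0.035,0,0,0,0],[-0.095,-0.041,0,0,0,0],[-0.097,-0.042,0,0,0,0],[-0.097,-0.042,0,0,0,0],[-0.097,-0.042,0,0,0,0],[-0.097,-0.042,0,0,0,0]]'
python3 - <<'E'
from h import *
st=bot.read_state(); p,d=cams.capture("wrist"); cv2.imwrite("pics/w7.png",p); C=cam("wrist",st); X=cloud(C,d);X[d<.05]=-1; print(st["position"])
k=X.reshape(-1,3); k=k[(abs(k[:,2]-.036)<.004)&(np.hypot(k[:,0]-.456,k[:,1]+.074)<.04)]
print(len(k),cv2.minEnclosingCircle(k[:,:2].astype(np.float32)*1000),np.median(k[:,2]))
p,d=cams.capture("top"); C=cam("top"); cv2.imwrite("pics/t3.png",cv2.resize(p[110:280,130:490],None,fx=2.2,fy=2.2))
c=blob(p,(280,110,345,155),lambda h,s,v:(h>22)&(h<36)&(s>215)); print(cv2.boundingRect(c),rect(C,c,.044))
E
```

```text
time_s: 28.32
position: [0.6528, 0.0104, 0.0568]
tcp_rot: [[-0.025, 1.0, 0.0], [1.0, 0.025, -0.0], [-0.0, 0.0, -1.0]]
force: [-2.1, 1.1, 5.6]
opening: 0.499
grasp_force: 30.0
time_s: 28.98
position: [0.6527, 0.0104, 0.0559]
tcp_rot: [[-0.025, 1.0, -0.0], [1.0, 0.025, 0.0], [0.0, -0.0, -1.0]]
force: [-0.6, -0.9, -0.4]
opening: 0.972
grasp_force: 0.0
time_s: 29.65
position: [0.553, -0.0349, 0.2009]
tcp_rot: [[-0.026, 1.0, 0.006], [1.0, 0.026, -0.002], [-0.002, 0.006, -1.0]]
force: [0.3, -0.4, -0.0]
opening: 1.0
grasp_force: 0.0
time_s: 30.32
position: [0.4576, -0.0766, 0.1982]
tcp_rot: [[-0.026, 1.0, 0.002], [1.0, 0.026, -0.001], [-0.001, 0.002, -1.0]]
force: [-0.3, -0.1, -0.7]
opening: 1.0
grasp_force: 0.0
[ 0.45757186 -0.076601    0.19823516]
1135 ((455.4388732910156, -71.99488830566406), 23.851701736450195) 0.036830644584261496
(296, 125, 34, 19) (array([653. ,   8.4]), array([82.5, 45.5]), 2.0)
```

View pics/t3.png

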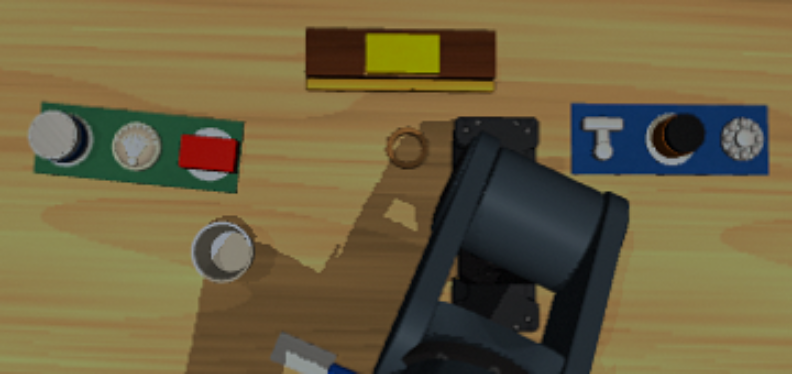

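View pics/w7.png

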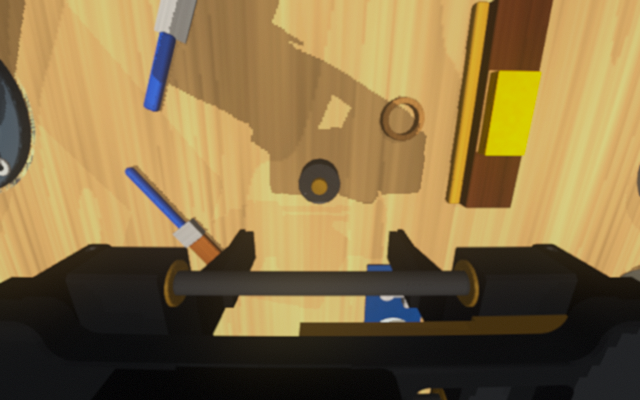

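Caul lies flat on the patch, and the tin, sander and jar sit on their spots. The weight is at (320,181), about (455.7,-73). Grasping it.

```bash
python3 -m handwheel '[[-0.002,0.0035,-0.025,0,0,0],[-0.002,0.0035,-0.06,0,0,0],[-0.002,0.0035,-0.095,0,0,0],[-0.002,0.0035,-0.125,0,0,0],[-0.002,0.0035,-0.147,0,0,0],[-0.002,0.0035,-0.16,0,0,0],[-0.002,0.0035,-0.166,0,0,0],[-0.002,0.0035,-0.166,0,0,0]]'
python3 -m handwheel '[[0,0,0,0,0,0],[0,0,0,0,0,0],[0,0,0,0,0,0],[0,0,0,0,0,0],[0,0,0,0,0,0],[0,0,0,0,0,0],[0,0,0,0,0,0],[0,0,0,0,0,0]]' -1
python3 -m handwheel '[[0,0,0,0,0,0],[0,0,0,0,0,0],[0,0,0.005,0,0,0],[0,0,0.015,0,0,0],[0,0,0.03,0,0,0],[0,0,0.05,0,0,0],[0,0,0.07,0,0,0],[0,0,0.09,0,0,0]]'
```

```text
time_s: 31.08
position: [0.4537, -0.0726, 0.0305]
tcp_rot: [[-0.026, 1.0, -0.002], [1.0, 0.026, 0.001], [0.001, -0.002, -1.0]]
force: [-0.0, 0.2, 0.2]
opening: 1.0
grasp_force: 0.0
time_s: 31.75
position: [0.4544, -0.0733, 0.0324]
tcp_rot: [[-0.025, 1.0, 0.002], [1.0, 0.025, -0.001], [-0.001, 0.002, -1.0]]
force: [1.5, 0.2, 3.1]
opening: 0.542
grasp_force: 30.0
time_s: 32.42
position: [0.4524, -0.0725, 0.1228]
tcp_rot: [[-0.025, 1.0, -0.003], [1.0, 0.025, 0.001], [0.001, -0.003, -1.0]]
force: [0.1, -0.1, -4.1]
opening: 0.542
grasp_force: 30.0
```

```bash
python3 -m handwheel '[[0.01,0.005,0.02,0,0,0],[0.035,0.015,0.035,0,0,0],[0.065,0.028,0.045,0,0,0],[0.095,0.04,0.05,0,0,0],[0.125,0.052,0.05,0,0,0],[0.155,0.065,0.05,0,0,0],[0.18,0.076,0.05,0,0,0],[0.195,0.081,0.05,0,0,0]]'
python3 -m handwheel '[[0.003,0.002,-0.005,0,0,0],[0.003,0.002,-0.02,0,0,0],[0.003,0.002,-0.035,0,0,0],[0.003,0.002,-0.05,0,0,0],[0.003,0.002,-0.06,0,0,0],[0.003,0.002,-0.07,0,0,0],[0.003,0.002,-0.075,0,0,0],[0.003,0.002,-0.075,0,0,0]]'
python3 -m handwheel '[[0,0,0,0,0,0],[0,0,0,0,0,0],[0,0,0,0,0,0],[0,0,0,0,0,0],[0,0,0,0,0,0],[0,0,0,0,0,0],[0,0,0,0,0,0],[0,0,0,0,0,0]]'
```

```text
time_s: 33.08
position: [0.6502, 0.0098, 0.1718]
tcp_rot: [[-0.026, 1.0, 0.0], [1.0, 0.026, 0.001], [0.001, 0.0, -1.0]]
force: [0.1, -0.4, -4.4]
opening: 0.545
grasp_force: 30.0
time_s: 33.75
position: [0.6503, 0.0099, 0.0956]
tcp_rot: [[-0.025, 1.0, -0.003], [1.0, 0.025, 0.0], [0.001, -0.003, -1.0]]
force: [0.4, -0.1, -3.7]
opening: 0.541
grasp_force: 30.0
time_s: 34.42
position: [0.6517, 0.01, 0.0971]
tcp_rot: [[-0.025, 1.0, 0.0], [1.0, 0.025, -0.0], [-0.0, 0.0, -1.0]]
force: [0.4, 0.4, -4.3]
opening: 0.545
grasp_force: 30.0
```

```bash
python3 -m handwheel '[[0.001,0.0005,-0.006,0,0,0],[0.001,0.0005,-0.012,0,0,0],[0.001,0.0005,-0.016,0,0,0],[0.001,0.0005,-0.018,0,0,0],[0.001,0.0005,-0.019,0,0,0],[0.001,0.0005,-0.02,0,0,0],[0.001,0.0005,-0.02,0,0,0],[0.001,0.0005,-0.02,0,0,0]]'
```

```text
time_s: 35.08
position: [0.6529, 0.0104, 0.0771]
tcp_rot: [[-0.025, 1.0, 0.0], [1.0, 0.025, -0.0], [-0.0, 0.0, -1.0]]
force: [-0.2, 0.5, -3.4]
opening: 0.546
grasp_force: 30.0
```

```bash
python3 -m handwheel '[[0,0,-0.0005,0,0,0],[0,0,-0.001,0,0,0],[0,0,-0.001,0,0,0],[0,0,-0.001,0,0,0],[0,0,-0.001,0,0,0],[0,0,-0.001,0,0,0],[0,0,-0.001,0,0,0],[0,0,-0.001,0,0,0]]'
python3 -m handwheel '[[0,0,0,0,0,0],[0,0,0,0,0,0],[0,0,0,0,0,0],[0,0,0,0,0,0],[0,0,0,0,0,0],[0,0,0,0,0,0],[0,0,0,0,0,0],[0,0,0,0,0,0]]' 1
python3 -m handwheel '[[0,0,0.005,0,0,0],[0,0,0.02,0,0,0],[0,0,0.045,0,0,0],[0,0,0.075,0,0,0],[0,0,0.1,0,0,0],[0,0,0.12,0,0,0],[-0.03,0.03,0.13,0,0,0],[-0.06,0.06,0.13,0,0,0]]'
python3 -m handwheel '[[-0.02,0.035,0,0,0,0],[-0.035,0.07,0,0,0,0],[-0.05,0.105,0,0,0,0],[-0.055,0.14,0,0,0,0],[-0.055,0.17,0,0,0,0],[-0.055,0.19,0,0,0,0],[-0.055,0.195,0,0,0,0],[-0.055,0.195,0,0,0,0]]'
python3 - <<'E'
from h import *
st=bot.read_state(); p,d=cams.capture("wrist"); cv2.imwrite("pics/w8.png",p); C=cam("wrist",st); X=cloud(C,d);X[d<.05]=-1; print(st["position"])
k=X.reshape(-1,3); k=k[(abs(k[:,2]-.053)<.003)&(np.hypot(k[:,0]-.546,k[:,1]-.398)<.05)]
if len(k): print("tin",len(k),cv2.minEnclosingCircle(k[:,:2].astype(np.float32)*1000))
p,d=cams.capture("top"); cv2.imwrite("pics/t4.png",cv2.resize(p[110:280,130:490],None,fx=2.2,fy=2.2))
C=cam("top"); X=cloud(C,d);X[d<.05]=-1; k=X[100:160,280:350].reshape(-1,3); 
t=k[abs(k[:,2]-.08)<.004]; print("weight top",cv2.minEnclosingCircle(t[:,:2].astype(np.float32)*1000),np.median(t[:,2]),k[:,2].max())
E
```

```text
time_s: 35.75
position: [0.653, 0.0104, 0.0764]
tcp_rot: [[-0.025, 1.0, 0.001], [1.0, 0.025, -0.0], [-0.0, 0.001, -1.0]]
force: [-0.7, -0.6, 0.5]
opening: 0.542
grasp_force: 30.0
time_s: 36.42
position: [0.6527, 0.0104, 0.0759]
tcp_rot: [[-0.025, 1.0, -0.0], [1.0, 0.025, -0.0], [-0.0, -0.0, -1.0]]
force: [-0.1, -0.6, -0.0]
opening: 0.982
grasp_force: 0.0
time_s: 37.08
position: [0.5977, 0.0674, 0.2095]
tcp_rot: [[-0.021, 1.0, 0.009], [1.0, 0.021, -0.001], [-0.001, 0.009, -1.0]]
force: [0.2, 0.7, -0.2]
opening: 1.002
grasp_force: 0.0
time_s: 37.75
position: [0.5393, 0.265, 0.2063]
tcp_rot: [[-0.028, 1.0, 0.001], [1.0, 0.028, 0.0], [0.0, 0.001, -1.0]]
force: [0.3, 0.1, -0.1]
opening: 1.001
grasp_force: 0.0
[0.53933786 0.26500352 0.20630948]
tin 2774 ((546.2845458984375, 399.0384216308594), 27.964754104614258)
weight top ((654.0315551757812, 9.448333740234375), 24.15257453918457) 0.08074485198286596 0.0988865788753488
```

View pics/w8.png

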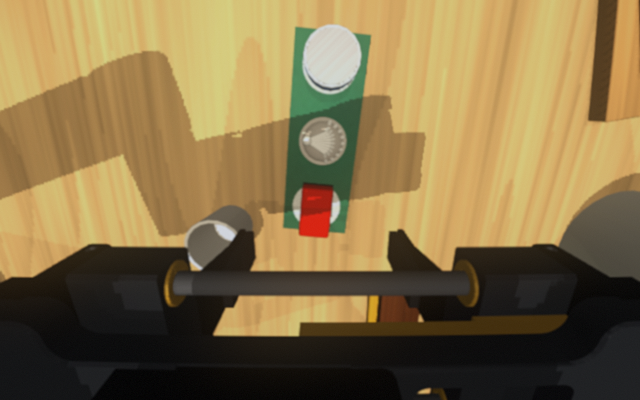

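View pics/t4.png

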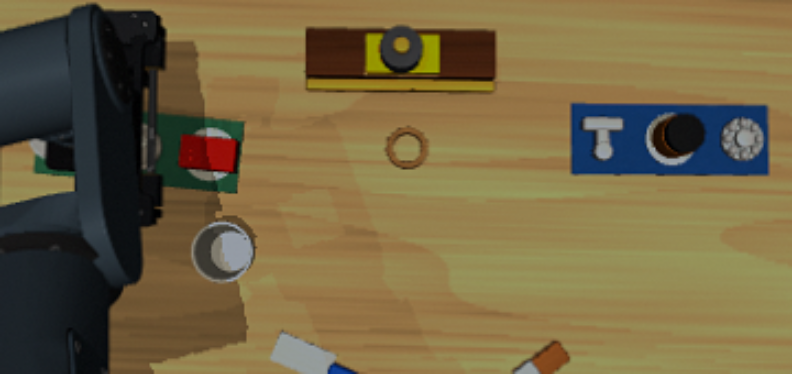

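Run:
```python
from h import *
st=bot.read_state(); p=cv2.imread("pics/w8.png"); C=cam("wrist",st)
c=blob(p,(280,170,360,245),lambda h,s,v:((h<6)|(h>174))&(s>180)&(v>150)); print("sander bright top",rect(C,c,.029))
c=blob(p,(280,170,360,245),lambda h,s,v:((h<6)|(h>174))&(s>180)&(v>60)); print("all",rect(C,c,.029))
p,d=cams.capture("top"); C=cam("top"); X=cloud(C,d);X[d<.05]=-1
k=X[130:200,410:470].reshape(-1,3); t=k[abs(k[:,2]-.063)<.004]; print("jar top",cv2.minEnclosingCircle(t[:,:2].astype(np.float32)*1000))
k=X[200:250,205:260].reshape(-1,3); t=k[abs(k[:,2]-.07)<.007]; print("cup",cv2.minEnclosingCircle(t[:,:2].astype(np.float32)*1000))
```

```text
sander bright top (array([533.1, 213.3]), array([36.2, 34.8]), -88.6)
all (array([534.4, 228.9]), array([65.8, 36. ]), -4.4)
jar top ((572.24169921875, -313.82275390625), 23.13364601135254)
cup ((422.09442138671875, 199.1121063232422), 34.04658889770508)
```

```bash
python3 -c "
from rig import bot; print(bot.hand_in())"
```

```text
the job is handed in; nothing more can be done
None
```

The job is handed in at about 38 s, with all five items within about 2 mm of their marks by the cameras and the cup not moved: tin, sanding block and jar on their spots, and the pressing block on the glued patch with the weight upright on its middle.

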